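# Feel the large fan wheel for bearing play

### The arm

A 6-joint arm with a two-finger parallel gripper is mounted at the origin on the work surface. World frame = base frame: x ahead of the robot, y to its left, z up, the work surface at z = 0. Lengths are in m, angles in rad, forces in N, time in s.
With the tool pointing down it reaches from about 0.4 to 0.825 m from the base axis. Payload 7 kg.
Tool frame: the origin (TCP) lies at the very end of the fingers, on their centre line; the grasp point (between the pads) lies 19 mm behind it (r.grasp_offset is the distance from the TCP to the grasp point, in m); y points along the fingers, x is the direction in which the jaws open and shut, and the axes are right-handed (so a half turn about y gives the same grasp; the last joint's range is limited). The gripper opens to 88 mm and grips with 3 to 60 N. Pads are 19 mm wide; open, the fingers measure 130 mm over their backs; the gripper's body (78 mm by 193 mm) begins 47 mm behind the grasp point.
Start: joints at [-0.932, 0.359, 0.012, 0, -1.224, -0.288], TCP at [0.232, -0.634, 0.227] pointing down, gripper open.
Joint ranges: [-3.07, 3.07], [-1.43, 2.12], [-1.02, 1.25], [-3.03, 1.67], [-3.05, -0], [-3.03, 3.03]. Speed limits (rad/s): [2.39, 2.39, 3.01, 3.14, 3.14, 3.14].

### API

Orientations are given as a 3x3 rotation matrix whose columns are the frame's x, y, z axes.
In Python, from cell import status, camera, r gives the robot as it stands. The module is installed in compiled form; this text tells all that it offers.
- The arm moves only by the tool step_arm, never from a script. Its argument "commands" is a list of rows, each a list of 3 entries, a list of its own where there are three numbers: the finger opening in m, from 0 to 0.0876, then the shift along the tool's x, y, z in m, then the turn, a rotation vector about the tool's x, y, z in rad. A call has 1 to 5 rows; each row shifts and turns the pose as measured when the row begins, along the tool's axes as they then stand; what a row does not reach is not made up. A row lasts 1/10 s, in which the tool goes at most 50 mm and 8.59 degrees, less where a joint would pass 70% of its speed; a pose out of reach is approached as far as the arm can. A call is refused whole if a number of a shift passes 0.05 or a number of a turn 0.15, either way. A call with a gripper value outside its range is refused whole. The fingers move at their own pace and stop on an object; the grip force is fixed at half the most. Time passes only in rows, so rows that do not move let the fingers close. It gives the time, the measured TCP pose, the force and the opening at its end, in the units of the state.
- status.get_obs(): the state, without advancing time (a new reading comes with each control period).
- camera(name): name is "scene" or "top" or "wrist"; returns a dict with "pixels" (480x640x3 uint8, red, green, blue), "fx", "fy", "cx", "cy" (pixels), "origin" and "orientation" of the camera in the world. Camera axes: x right, y down, z forward; pixel columns grow to the right and rows downward; lengths in m; the calibration is good to about 2 mm. A picture is of the moment at which its call begins. There is no depth.
- r.job_done(): hands the job in, once; it reports no verdict.
The state is a dict: "t": time; "joint_positions": joint angles; "joint_velocities": joint speeds; "effort": joint torques, N m; "ee_pos": TCP position; "ee_rot": TCP orientation; "contact_force": force on the tool from outside, world axes, zero at the start; "wrist_torque": the same for the moment, N m; "finger_gap": finger opening in m.
Only numpy, scipy, OpenCV 4.12 (cv2) and the standard library are available. Lean on these libraries where they do the work, as an engineer would, in place of code of your own. Each camera call takes 0.05 s, during which the arm holds its last target.

### The job

Two cooling-fan wheels sit on their axles in fork stands on the electronics bench, turned any way round, each with its little motor on one side. Check the larger wheel for bearing play: take or push its rim at the top and rock the wheel sideways along its axle, first over towards its motor and then over to the opposite side, leaning it about 12 degrees (15 mm at the rim) and pausing a moment each way. Then let go so that it stands upright and still again; leave the smaller wheel alone.

Things in the scene. Friction and masses are not known exactly. Their poses are not given: they have to be found in the camera images.
- large_stand: Fixed fork stand of the larger wheel: base plate 120 (x) x 110 (y) x 12 mm; two aluminium cheeks 36 mm wide, inner faces at y = +-44 mm, 6 mm thick, tops 109 mm up; axle along its y axis, 95 mm up. Motor, a grey cylinder 40 mm across and 40 mm long, outside the +y cheek (y = 50 to 90 mm). Origin: centre of the underside, on the bench; z up.
- large_rim_top (a point): Top of the larger fan wheel's rim, midway across its width, above the axle's middle (170 mm over the bench when upright). Black plastic wheel 150 mm in diameter, rim 24 mm wide along the axle and 9 mm thick, grey hub, seven blades; it also spins freely, which does not matter. The point leans with the wheel but does not spin with it.
- large_rock (a joint): Sideways lean of the larger wheel, rad, about the axle's middle, 75 mm below the rim's top; 0 = upright, positive = its top leans to the motor (stand's +y), negative = away. Stops at +-0.35. A rubber bush springs it back upright: 1.0 N m per rad, about 3 N at the rim for 0.2 rad (15 mm).
- small_rock (a joint): The same lean of the smaller wheel (100 mm in diameter, rim top 120 mm over the bench) in a like stand, beside the large one, at least 280 mm from it centre to centre; not to be rocked. 0 = upright.

How it is judged:
On the way, in this order (a step that is already met when the one before it is completed fails the run):
1. the larger wheel is leant over towards its motor by more than 8 degrees (0.14 rad) and held there for 0.2 s (value of joint large_rock above 0.14 rad), for 0.2 s.
2. then the larger wheel is leant over away from its motor by more than 8 degrees (0.14 rad) and held there for 0.2 s (value of joint large_rock below -0.14 rad), for 0.2 s.
At the end, for the whole second after the job is handed in: Both wheels stand upright within 0.06 rad (about 3.5 degrees), and the larger wheel's lean is at rest (under 0.3 rad/s) (value of joint large_rock between -0.06 and 0.06 rad and velocity of joint large_rock between -0.3 and 0.3 rad/s and value of joint small_rock between -0.06 and 0.06 rad); the robot touches nothing.
It fails at once if the smaller wheel is rocked by more than 0.1 rad (6 degrees) (value of joint small_rock above 0.1 rad or value of joint small_rock below -0.1 rad).
It also fails if it takes over 35 s, if anything falls off the work surface, if the arm or the gripper's body presses on something with over 40 N, if the wrist force passes 120 N, or if a joint passes its speed limit or range.

## Working session

There is one attempt and no reset: what is moved stays moved. The work goes in short steps, Python scripts to look and compute and a tool call to move; the robot and the scene stay as the last step left them, time stands still between calls to the robot, and variables do not carry over. Pictures are saved under pics/ and viewed, and the job is handed in when it is done.

Besides the shell and the picture viewer there is one more tool, called after "Request:" as name([rows], argument=value, ...), one row to a line, values as JSON. step_arm: Moves the arm, as the interface text tells. Its arguments: {"type":"object","properties":{"commands":{"type":"array","items":{"type":"array"}}},"required":["commands"]}

```bash
mkdir -p pics; python3 - <<'E'
from cell import status,camera,r
import cv2,numpy as np
for n in ["scene","top"]:
    c=camera(n); cv2.imwrite(f"pics/{n}0.png",c["pixels"][:,:,::-1])
    print(n,c["fx"],c["fy"],c["cx"],c["cy"],np.round(c["origin"],4),np.round(c["orientation"],4).tolist())
o=status.get_obs(); print(o["t"],o["ee_pos"],np.round(o["ee_rot"],3),o["finger_gap"],r.grasp_offset)
E
```

```text
scene 530.1585216166405 530.1585216166405 325.9661733669639 247.27832457991454 [ 1.1622 -0.5116  0.7116] [[0.6464, 0.4466, -0.6186], [0.7628, -0.3969, 0.5105], [-0.0175, -0.8019, -0.5972]]
top 441.9529337217521 441.9529337217521 318.81808607372875 236.5374798718414 [0.4692 0.0159 0.825 ] [[0.0202, -0.9948, 0.1003], [-0.999, -0.0241, -0.0373], [0.0395, -0.0994, -0.9943]]
0.1 [ 0.23176073 -0.63349658  0.22571663] [[-0.344 -0.001 -0.939]
 [ 0.939  0.001 -0.344]
 [ 0.001 -1.     0.   ]] 0.08791960619503848 0.0188
```

View pics/scene0.png

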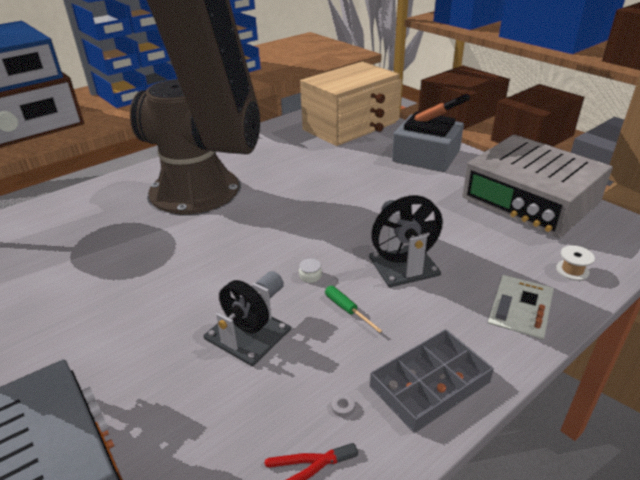

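View pics/top0.png

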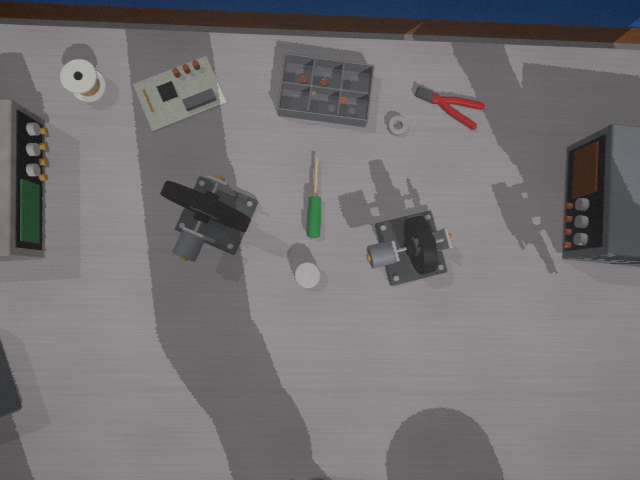

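The top view shows the large wheel at about (207,205) with its motor at (187,245), towards the robot. The small wheel is at about (420,245). I'll zoom in on the large one.

```bash
python3 - <<'E'
import cv2
a=cv2.imread("pics/top0.png")[155:280,145:275]; b=cv2.imread("pics/scene0.png")[180:295,355:455]
cv2.imwrite("pics/topz.png",cv2.resize(a,None,fx=4.6,fy=4.6,interpolation=cv2.INTER_CUBIC))
cv2.imwrite("pics/scenez.png",cv2.resize(b,None,fx=5,fy=5,interpolation=cv2.INTER_CUBIC))
E
```

```text
(no output)
```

View pics/topz.png

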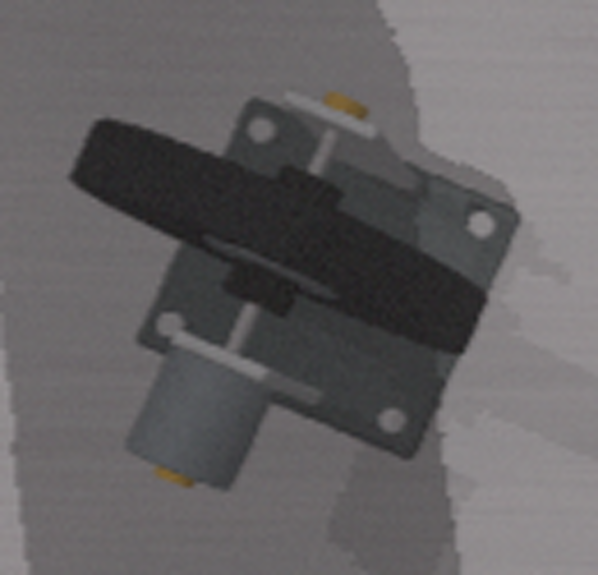

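View pics/scenez.png

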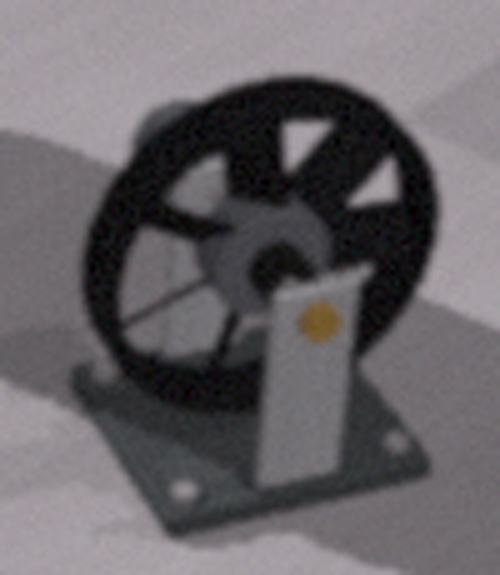

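```bash
cat > h.py <<'E'
import numpy as np
from cell import camera
def ray(c,p,z):
    d=np.array(c["orientation"])@np.array([(p[0]-c["cx"])/c["fx"],(p[1]-c["cy"])/c["fy"],1]); o=np.array(c["origin"])
    return o+d*(z-o[2])/d[2]
def proj(c,P):
    q=np.array(c["orientation"]).T@(np.array(P)-np.array(c["origin"])); return np.array([c["cx"]+c["fx"]*q[0]/q[2],c["cy"]+c["fy"]*q[1]/q[2]])
E
python3 - <<'E'
from h import *
t=camera("top"); s=camera("scene")
S=[ray(t,(145+u/4.6,155+v/4.6),.013) for u,v in [(262,130),(480,223),(392,420),(170,325)]]
S=np.array(S)[:,:2]; print(S.round(4)); cen=S.mean(0); print("cen",cen, np.linalg.norm(S-np.roll(S,1,0),axis=1))
yax=(S[3]+S[2]-S[0]-S[1]);print("axis from screws",np.degrees(np.arctan2(yax[1],yax[0])))
g=[ray(t,(145+u/4.6,155+v/4.6),.095) for u,v in [(345,105),(175,478)]]
d=g[1]-g[0]; print(g,np.degrees(np.arctan2(d[1],d[0])),np.linalg.norm(d))
S2=np.array([ray(s,(355+u/5,180+v/5),.013) for u,v in [(103,370),(185,490),(397,442)]])[:,:2]; print("scene",S2.round(4),(S2[0]+S2[2])/2)
g2=ray(s,(355+320/5,180+320/5),.095);print(g2)
a=d[:2]/np.linalg.norm(d[:2])
# rim top checks
P=np.r_[cen,.170]; print(proj(t,P),proj(s,P), np.linalg.norm(cen))
E
```

```text
[[0.645  0.2039]
 [0.6095 0.1153]
 [0.5293 0.1473]
 [0.5651 0.2364]]
cen [0.58719543 0.17571886] [0.08627332 0.09540395 0.0863513  0.09610679]
axis from screws 158.04852547293575
[array([0.63730525, 0.15550596, 0.095     ]), array([0.50077746, 0.20964156, 0.095     ])] 158.37082645501613 0.14686899319212357
scene [[0.5286 0.1502]
 [0.6082 0.1185]
 [0.6449 0.2069]] [0.58670817 0.17851604]
[0.63615545 0.15835245 0.095     ]
[195.64611283 198.83112218] [409.36176461 198.22576575] 0.6129238037119222
```

Both views agree: the centre is about (0.587,0.177) and the motor axis points at about 158°. The screw spacing is sensible too. The plan is to straddle the rim with the jaws along the axle and push each way with the pads, without gripping. First I turn the tool.

Request:
step_arm([
  [0.06,[0,-0.01,0],[0,-0.14,0]],
  [0.06,[0,-0.01,0],[0,-0.14,0]],
  [0.06,[0,-0.01,0],[0,-0.14,0]],
  [0.06,[0,-0.01,0],[0,-0.14,0]],
  [0.06,[0,0,0],[0,-0.14,0]],
])

```text
t: 0.7
ee_pos: [0.2314, -0.6328, 0.2653]
ee_rot: [[-0.879, -0.002, -0.476], [0.476, 0.005, -0.879], [0.004, -1.0, -0.003]]
contact_force: [0.4, -0.3, -0.5]
finger_gap: 0.0604
```

```bash
cat > d.py <<'E'
from cell import status
import numpy as np
o=status.get_obs(); R=np.array(o["ee_rot"]); p=np.array(o["ee_pos"])
a=np.array([-.928,.371,0])
tgt=np.array([.587,.177,p[2]])
w=np.degrees(np.arctan2(R[1,0],R[0,0]))
print("t",o["t"],"p",p.round(4),"ang",w,"need turn y",-np.radians(158.2-w),"tilt",R[:,1].round(3),"shift tool",(R.T@(tgt-p)).round(4),"f",np.round(o["contact_force"],2),"gap",o["finger_gap"],"q",np.round(o["joint_positions"],2))
E
python3 d.py
```

```text
t 0.7 p [ 0.2314 -0.6328  0.2653] ang 151.5669758678424 need turn y -0.11576811047038962 tilt [-0.002  0.005 -1.   ] shift tool [ 0.0729  0.0028 -0.8814] f [ 0.39 -0.28 -0.53] gap 0.060406216922961616 q [-0.93  0.34  0.07 -0.   -1.31  0.44]
```

Request:
step_arm([
  [0.06,[0,0,0],[0,-0.115,0]],
  [0.06,[0,0,-0.04],[0,0,0]],
  [0.06,[0,0,-0.05],[0,0,0]],
  [0.06,[0,0,-0.05],[0,0,0]],
  [0.06,[0,0,-0.05],[0,0,0]],
])

```text
t: 1.2
ee_pos: [0.2993, -0.4558, 0.2622]
ee_rot: [[-0.929, -0.006, -0.369], [0.369, 0.008, -0.929], [0.008, -1.0, -0.005]]
contact_force: [1.6, -1.1, 0.7]
finger_gap: 0.0601
```

Request:
step_arm([
  [0.06,[0,0,-0.05],[0,0,0]],
  [0.06,[0,0,-0.05],[0,0,0]],
  [0.06,[0,0,-0.05],[0,0,0]],
  [0.06,[0,0,-0.05],[0,0,0]],
  [0.06,[0,0,-0.05],[0,0,0]],
])

```text
t: 1.7
ee_pos: [0.3894, -0.2224, 0.2635]
ee_rot: [[-0.929, -0.004, -0.37], [0.37, 0.008, -0.929], [0.007, -1.0, -0.006]]
contact_force: [1.9, -1.4, 0.9]
finger_gap: 0.0598
```

```bash
python3 d.py
```

```text
t 1.7 p [ 0.3894 -0.2224  0.2635] ang 158.26067231693423 need turn y 0.0010589316953160779 tilt [-0.004  0.008 -1.   ] shift tool [-0.0357  0.0022 -0.4442] f [ 1.92 -1.38  0.93] gap 0.059847471333803685 q [-0.08 -0.05 -0.39 -0.01 -1.23 -0.29]
```

Request:
step_arm([
  [0.06,[-0.004,0,-0.05],[0,0,0]],
  [0.06,[-0.004,0,-0.05],[0,0,0]],
  [0.06,[-0.004,0,-0.05],[0,0,0]],
  [0.06,[-0.004,0,-0.05],[0,0,0]],
  [0.06,[-0.004,0,-0.05],[0,0,0]],
])

```text
t: 2.2
ee_pos: [0.4971, 0.0036, 0.2671]
ee_rot: [[-0.929, 0.001, -0.369], [0.369, 0.009, -0.929], [0.002, -1.0, -0.009]]
contact_force: [1.6, -0.6, -0.2]
finger_gap: 0.06
```

Request:
step_arm([
  [0.06,[-0.005,0,-0.05],[0,0,0]],
  [0.06,[-0.005,0,-0.05],[0,0,0]],
  [0.06,[-0.005,0,-0.05],[0,0,0]],
  [0.06,[0,0,-0.02],[0,0,0]],
  [0.06,[0,0,0],[0,0,0]],
])

```text
t: 2.7
ee_pos: [0.5733, 0.1619, 0.2672]
ee_rot: [[-0.932, 0.0, -0.363], [0.363, 0.009, -0.932], [0.003, -1.0, -0.008]]
contact_force: [-0.2, -0.7, -0.8]
finger_gap: 0.0601
```

```bash
python3 d.py
```

```text
t 2.7 p [0.5733 0.1619 0.2672] ang 158.68524446631727 need turn y 0.008469113614319316 tilt [ 0.     0.009 -1.   ] shift tool [-0.0072  0.0001 -0.019 ] f [-0.18 -0.65 -0.79] gap 0.060121351287109354 q [ 0.6   0.2  -0.11 -0.01 -1.26 -0.97]
```

Request:
step_arm([
  [0.06,[-0.007,0.02,-0.019],[0.008,0.008,0]],
  [0.06,[0,0.03,0],[0,0,0]],
  [0.06,[0,0.02,0],[0,0,0]],
  [0.06,[0,0,0],[0,0,0]],
])

```text
t: 3.1
ee_pos: [0.586, 0.1756, 0.196]
ee_rot: [[-0.928, -0.002, -0.371], [0.371, 0.001, -0.928], [0.003, -1.0, -0.0]]
contact_force: [-0.8, 0.1, -0.2]
finger_gap: 0.0601
```

```bash
python3 d.py; python3 - <<'E'
from cell import camera
import cv2,numpy as np
w=camera("wrist")["pixels"]; s=camera("scene")["pixels"][90:300,310:530]
s=cv2.resize(s,(503,480),interpolation=cv2.INTER_CUBIC); w=cv2.resize(w,(290,218))
im=np.zeros((480,793,3),np.uint8); im[:218,:290]=w; im[:,290:]=s
cv2.imwrite("pics/a1.png",im[:,:,::-1])
E
```

```text
t 3.1 p [0.586  0.1756 0.196 ] ang 158.19362660921072 need turn y -0.00011123665378893724 tilt [-0.002  0.001 -1.   ] shift tool [-0.0004 -0.     -0.0017] f [-0.78  0.13 -0.17] gap 0.06007284563034241 q [ 0.61  0.28 -0.17 -0.   -1.12 -0.99]
```

View pics/a1.png

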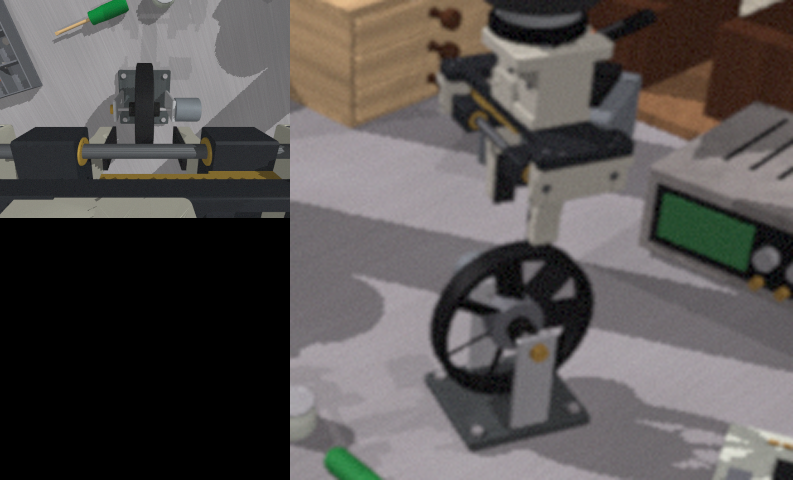

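The wrist view shows the wheel centred between the fingers, with the motor on the right (+x). Next I descend and narrow the jaws to straddle the rim.

Request:
step_arm([
  [0.06,[0,0.02,-0.002],[0,0,0]],
  [0.06,[0,0.02,0],[0,0,0]],
  [0.036,[0,0.004,0],[0,0,0]],
  [0.036,[0,0,0],[0,0,0]],
  [0.036,[0,0,0],[0,0,0]],
])

```text
t: 3.7
ee_pos: [0.5923, 0.1776, 0.164]
ee_rot: [[-0.928, 0.014, -0.372], [0.372, 0.008, -0.928], [-0.01, -1.0, -0.013]]
contact_force: [-0.0, -0.7, 0.0]
finger_gap: 0.0415
```

```bash
python3 d.py; cat > pic.py <<'E'
import sys
from cell import camera
import cv2,numpy as np
w=camera("wrist")["pixels"][100:400,150:490]; s=camera("scene")["pixels"][130:300,340:480]
s=cv2.resize(s,(395,480),interpolation=cv2.INTER_CUBIC); w=cv2.resize(w,(400,353))
im=np.zeros((480,795,3),np.uint8); im[:353,:400]=w; im[:,400:]=s
cv2.imwrite(sys.argv[1],im[:,:,::-1])
E
python3 pic.py pics/a2.png
```

```text
t 3.7 p [0.5923 0.1776 0.164 ] ang 158.1583914296008 need turn y -0.0007262065505134876 tilt [ 0.014  0.008 -1.   ] shift tool [ 0.0047 -0.0001  0.0025] f [-0.04 -0.73  0.  ] gap 0.04146910590992725 q [ 0.61  0.3  -0.22  0.   -1.03 -0.99]
```

View pics/a2.png

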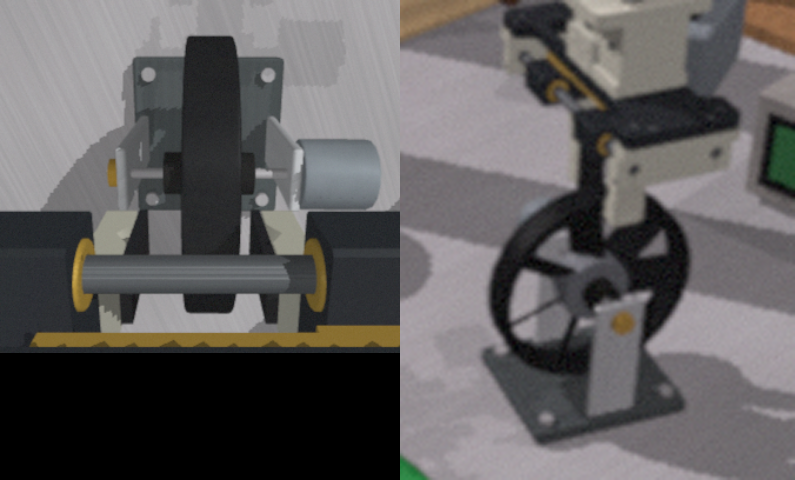

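Request:
step_arm([
  [0.038,[0.004,0.012,0.002],[0.013,0,-0.01]],
  [0.038,[0,0,0],[0,0,0]],
])

```text
t: 4.0
ee_pos: [0.5881, 0.1777, 0.1524]
ee_rot: [[-0.928, 0.0, -0.372], [0.372, 0.001, -0.928], [-0.0, -1.0, -0.001]]
contact_force: [-0.9, 0.6, -0.3]
finger_gap: 0.0381
```

```bash
python3 d.py
```

```text
t 4.0 p [0.5881 0.1777 0.1524] ang 158.1576823534394 need turn y -0.0007385822641773113 tilt [ 0.     0.001 -1.   ] shift tool [ 0.0008 -0.      0.0011] f [-0.91  0.57 -0.31] gap 0.03807768628133202 q [ 0.61  0.32 -0.23 -0.   -1.03 -0.99]
```

Request:
step_arm([
  [0.038,[0.006,0,0],[0,0,0]],
  [0.038,[0.006,0,0],[0,0,0]],
  [0.038,[0.006,0,0],[0,0,0]],
  [0.038,[0.003,0,0],[0,0,0]],
])

```text
t: 4.4
ee_pos: [0.5684, 0.1861, 0.1527]
ee_rot: [[-0.928, 0.002, -0.372], [0.372, 0.0, -0.928], [-0.002, -1.0, -0.001]]
contact_force: [2.6, -1.4, -2.6]
finger_gap: 0.0385
```

```bash
python3 d.py; python3 pic.py pics/a3.png
```

```text
t 4.4 p [0.5684 0.1861 0.1527] ang 158.1767989393036 need turn y -0.0004049348991068747 tilt [ 0.002  0.    -1.   ] shift tool [-0.0207  0.      0.0015] f [ 2.65 -1.42 -2.59] gap 0.03848116657523012 q [ 0.64  0.29 -0.27  0.   -1.01 -1.03]
```

View pics/a3.png

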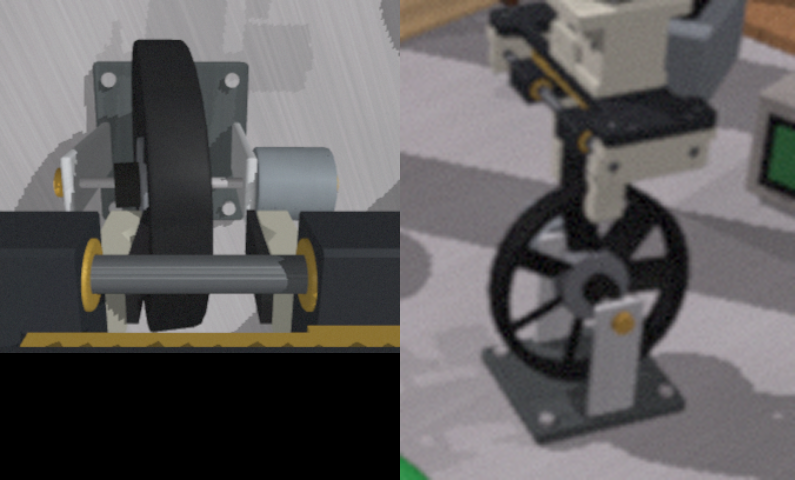

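The wheel leans to the motor side. I'll add 2 mm for margin and hold.

Request:
step_arm([
  [0.038,[0.002,0,0],[0,0,0]],
  [0.038,[0,0,0],[0,0,0]],
  [0.038,[0,0,0],[0,0,0]],
  [0.038,[0,0,0],[0,0,0]],
  [0.038,[0,0,0],[0,0,0]],
])

```text
t: 5.0
ee_pos: [0.5672, 0.1866, 0.1526]
ee_rot: [[-0.928, 0.003, -0.372], [0.372, -0.0, -0.928], [-0.003, -1.0, -0.001]]
contact_force: [3.6, -1.5, -1.4]
finger_gap: 0.0379
```

```bash
python3 d.py; python3 - <<'E'
from h import *
import cv2
t=camera("top");cv2.imwrite("pics/t4.png",cv2.resize(t["pixels"][155:280,145:275,::-1],None,fx=4.6,fy=4.6,interpolation=cv2.INTER_CUBIC))
s=camera("scene");cv2.imwrite("pics/s4.png",cv2.resize(s["pixels"][180:295,355:455,::-1],None,fx=5,fy=5,interpolation=cv2.INTER_CUBIC))
a=np.array([-.928,.371,0]);n=np.array([.371,.928,0]);c0=np.array([.587,.177,.095])
# predicted face-edge points: right/left extremes & bottom outer edge for leans
for L in (0,.15,.2,.25,.3):
    up=np.array([0,0,1])*np.cos(L)+a*np.sin(L); ax=a*np.cos(L)-np.array([0,0,1])*np.sin(L)
    o=[]
    P=np.array([c0-.012*ax+.075*(np.cos(k)*n+np.sin(k)*up) for k in np.linspace(0,6.28,200)])
    q=np.array([proj(s,p) for p in P]); q=(q-[355,180])*5
    o=(q.min(0),q.max(0)); print(L,np.round(o,0).tolist(), "fullellipse", np.round(cv2.fitEllipse(q.astype(np.float32))[1],0), cv2.fitEllipse(q.astype(np.float32))[2])
E
```

```text
t 5.0 p [0.5672 0.1866 0.1526] ang 158.17995386021414 need turn y -0.0003498711415780711 tilt [ 0.003 -0.    -1.   ] shift tool [-0.022   0.0001  0.0015] f [ 3.57 -1.49 -1.44] gap 0.037933126371608464 q [ 0.65  0.29 -0.27  0.   -1.01 -1.03]
0 [[100.0, 101.0], [440.0, 416.0]] fullellipse [270. 377.] 52.227291107177734
0.15 [[100.0, 85.0], [440.0, 426.0]] fullellipse [299. 376.] 44.620445251464844
0.2 [[100.0, 81.0], [439.0, 428.0]] fullellipse [308. 376.] 41.56490707397461
0.25 [[100.0, 76.0], [439.0, 431.0]] fullellipse [316. 376.] 38.17129135131836
0.3 [[99.0, 73.0], [440.0, 432.0]] fullellipse [322. 376.] 34.37744140625
```

View pics/s4.png

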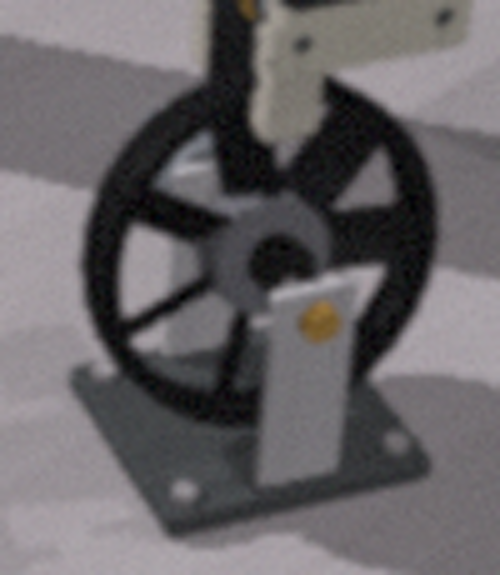

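View pics/t4.png

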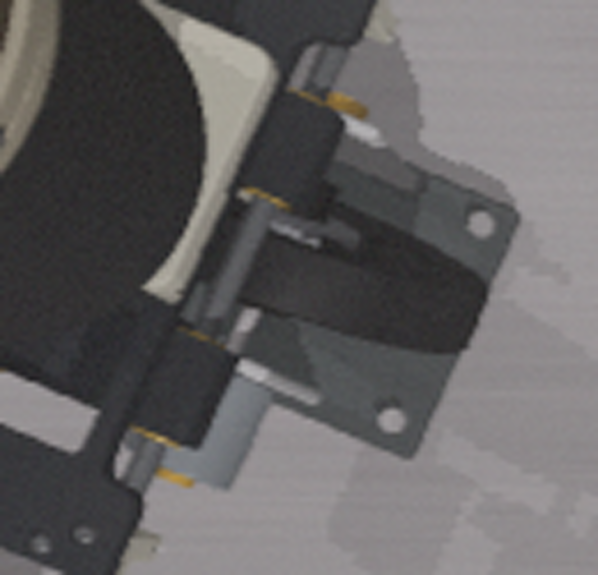

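The bottom rim edge moved from about row 412 to 427 in the zoom, and the push is about 3.9 N. Both point to a lean of 0.2 to 0.25 rad, held for more than 0.5 s. Now the other side.

Request:
step_arm([
  [0.038,[-0.01,0,-0.0015],[0,0,0]],
  [0.038,[-0.01,0,0],[0,0,0]],
  [0.038,[-0.008,0,0],[0,0,0]],
  [0.038,[-0.006,0,0],[0,0,0]],
  [0.038,[-0.005,0,0],[0,0,0]],
])

```text
t: 5.6
ee_pos: [0.6052, 0.173, 0.1524]
ee_rot: [[-0.928, -0.0, -0.372], [0.372, 0.0, -0.928], [0.001, -1.0, -0.0]]
contact_force: [-3.2, 1.7, 3.1]
finger_gap: 0.038
```

```bash
python3 d.py
```

```text
t 5.6 p [0.6052 0.173  0.1524] ang 158.19046029948865 need turn y -0.00016649918357706595 tilt [-0.  0. -1.] shift tool [0.0184 0.     0.003 ] f [-3.25  1.71  3.06] gap 0.0379617385762289 q [ 0.59  0.34 -0.19 -0.   -1.04 -0.97]
```

Request:
step_arm([
  [0.038,[-0.003,0,0],[0,0,0]],
  [0.038,[-0.001,0,0],[0,0,0]],
  [0.038,[0,0,0],[0,0,0]],
  [0.038,[0,0,0],[0,0,0]],
  [0.038,[0,0,0],[0,0,0]],
])

```text
t: 6.1
ee_pos: [0.6085, 0.1715, 0.1523]
ee_rot: [[-0.928, -0.002, -0.372], [0.372, 0.001, -0.928], [0.002, -1.0, 0.0]]
contact_force: [-3.6, 0.6, 1.2]
finger_gap: 0.0383
```

```bash
python3 d.py; python3 - <<'E'
from h import *
import cv2
s=camera("scene");cv2.imwrite("pics/s5.png",cv2.resize(s["pixels"][180:295,355:455,::-1],None,fx=5,fy=5,interpolation=cv2.INTER_CUBIC))
E
```

```text
t 6.1 p [0.6085 0.1715 0.1523] ang 158.15391299447907 need turn y -0.0008043699887248069 tilt [-0.002  0.001 -1.   ] shift tool [0.022  0.0001 0.0029] f [-3.57  0.61  1.23] gap 0.03833974581101434 q [ 0.58  0.34 -0.18 -0.   -1.04 -0.96]
```

View pics/s5.png

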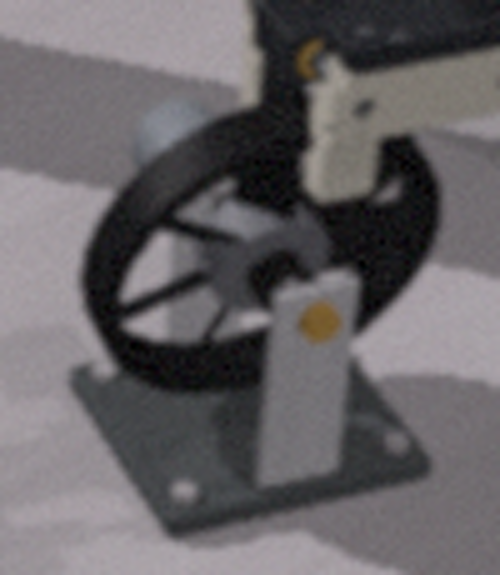

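The wheel clearly leans away: the bottom edge is at row 390, against 412 upright. It was held with about 3.6 N. Now I return it slowly and release.

Request:
step_arm([
  [0.038,[0,0,0],[0,0,0]],
  [0.038,[0.006,0,0.002],[0,0,0]],
  [0.038,[0.006,0,0],[0,0,0]],
  [0.038,[0.005,0,0],[0,0,0]],
  [0.038,[0.004,0,0],[0,0,0]],
])

```text
t: 6.65
ee_pos: [0.5873, 0.1774, 0.1521]
ee_rot: [[-0.928, -0.001, -0.372], [0.372, 0.0, -0.928], [0.001, -1.0, 0.0]]
contact_force: [-0.0, -0.1, 0.2]
finger_gap: 0.0381
```

```bash
python3 d.py
```

```text
t 6.65 p [0.5873 0.1774 0.1521] ang 158.14954559450723 need turn y -0.0008805954979849359 tilt [-0.001  0.    -1.   ] shift tool [0.0001 0.     0.0005] f [-0.02 -0.1   0.18] gap 0.03807750153947677 q [ 0.61  0.32 -0.23 -0.   -1.03 -0.99]
```

Request:
step_arm([
  [0.06,[0,0,0],[0,0,0]],
  [0.06,[0,0,0],[0,0,0]],
  [0.06,[0,0,0],[0,0,0]],
  [0.06,[0,-0.02,0],[0,0,0]],
  [0.06,[0,-0.03,0],[0,0,0]],
])

```text
t: 7.15
ee_pos: [0.585, 0.1766, 0.199]
ee_rot: [[-0.928, -0.008, -0.372], [0.372, -0.003, -0.928], [0.006, -1.0, 0.006]]
contact_force: [0.6, 0.6, 0.3]
finger_gap: 0.0596
```

Request:
step_arm([
  [0.06,[0,-0.04,0],[0,0,0]],
  [0.06,[0,-0.03,0],[0,0,0]],
  [0.06,[0,0,0],[0,0,0]],
  [0.06,[0,0,0],[0,0,0]],
  [0.06,[0,0,0],[0,0,0]],
])

```text
t: 7.65
ee_pos: [0.5875, 0.1768, 0.2753]
ee_rot: [[-0.928, -0.002, -0.373], [0.373, -0.001, -0.928], [0.002, -1.0, 0.002]]
contact_force: [-1.2, 0.1, -0.1]
finger_gap: 0.0603
```

```bash
python3 d.py; python3 - <<'E'
from h import *
import cv2
s=camera("scene")["pixels"][:,:,::-1];cv2.imwrite("pics/s6.png",np.hstack([cv2.resize(s[180:295,355:455],None,fx=4,fy=4,interpolation=cv2.INTER_CUBIC),cv2.resize(s[255:370,200:300],None,fx=4,fy=4)])[:, :800])
E
```

```text
t 7.65 p [0.5875 0.1768 0.2753] ang 158.12482996747602 need turn y -0.001311964566374518 tilt [-0.002 -0.001 -1.   ] shift tool [ 0.0006  0.     -0.    ] f [-1.21  0.09 -0.13] gap 0.06029042981863867 q [ 0.61  0.23 -0.05 -0.   -1.29 -0.99]
```

View pics/s6.png

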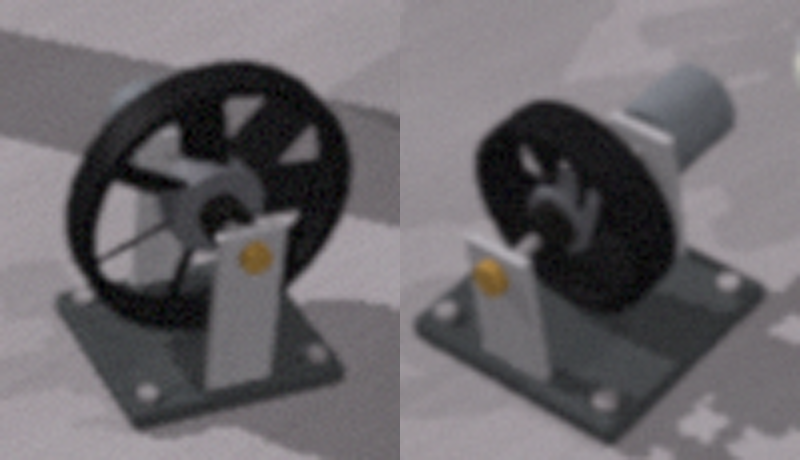

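The large wheel stands upright as before (bottom edge at row 328 in the 4x zoom, which is 410 in the earlier 5x zoom). The small wheel was not touched, and the gripper is clear above.

```bash
python3 -c "
from cell import r; print(r.job_done())"
```

```text
the job is handed in; nothing more can be done
None
```

I rocked the larger wheel both ways and let go. It is standing upright again, and the job is handed in; no verdict is reported. The jaws straddled the rim top without gripping.

- **Towards the motor:** it leant an estimated 0.2–0.25 rad with about 3.9 N of push. I held it there for about 0.5 s.
- **Away from the motor:** it leant about the same, with about 3.6 N of push, held for at least 0.3 s.
- **How I estimated the leans:** I worked them out from finger travel, push force and the picture. The joint angle itself could not be read.
- **Last checks:** the wheel's bottom edge is within the blur of where it started. The smaller wheel looks untouched. The gripper is clear at 0.275 m, and about 7.7 s of the 35 s were used.
- **Shortfall and slip:** the first descent stopped 12 mm high and drifted about 5 mm sideways, so I corrected it before pushing. The force reading showed about 1.2 N with the gripper in free air, which I took as sensor noise.

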